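# Hold the specimen box open at the set angle

## Robot

A 6-joint arm with a two-finger parallel gripper is mounted at the origin on a cart in front of the work surface, level with it; the furniture and walls round the work are solid. World frame = base frame: x ahead of the robot, y to its left, z up, the work surface at z = 0. Lengths are in m, angles in degrees, forces in N, time in s.
With the tool pointing down it reaches from about 0.4 to 0.825 m from the base axis. Payload 7 kg.
Tool frame: the origin (TCP) lies between the finger pads, 19 mm behind the fingertips; this is the grasp point; z points along the fingers, y is the line along which they close (so a half turn about z gives the same grasp; the last joint's range is limited). The gripper opens to 88 mm and grips with 3 to 60 N. Pads are 19 mm wide; open, the fingers measure 130 mm over their backs; the gripper's body (78 mm by 193 mm) begins 47 mm behind the grasp point.
Start: joints at [85.892, 20.546, 0.682, 0, -70.136, -16.507], TCP at [0.238, 0.632, 0.245] pointing down, gripper open.
Joint ranges: [-176.03, 176.03], [-82.01, 121.73], [-58.28, 71.71], [-173.87, 95.51], [-174.79, -0.11], [-173.66, 173.66]. Speed limits (degrees/s): [136.94, 136.94, 172.46, 180, 180, 180].

## Interface

Orientations are given as [roll, pitch, yaw] about the fixed x, y, z axes, in that order (R = Rz(yaw) Ry(pitch) Rx(roll)).
In Python, from plant import status, optics, job gives the robot as it stands. The module is installed in compiled form; this text tells all that it offers.
- The arm moves only by the tool pendant, called after "Request:" by a JSON object that holds its "name" and its "arguments", one argument or row to a line. Schema: {"type":"object","properties":{"offsets":{"type":"array","items":{"type":"object","properties":{"d":{"type":"array","items":{"type":"number"},"minItems":3,"maxItems":3},"twist":{"type":"number"},"finger_gap":{"type":"number"}},"additionalProperties":false,"required":["finger_gap"]},"minItems":1,"maxItems":8},"only":{"type":"string"},"quiet":{"type":"boolean"},"lines":{"type":"string"}},"required":["offsets"],"additionalProperties":false}. offsets is a list of rows, 1 to 8 of them, each an object with the fields d (a list: dx, dy, dz in m), twist (a turn about the tool's z in degrees), finger_gap (the finger opening in m); a field left out counts as zero (the opening has to be given); each row is the pose to reach, as a shift and turn from the pose commanded when the call began, along the tool's axes at that moment; what a row does not reach only later rows make up. A row lasts 1/8 s, in which the tool goes at most 0.0625 m and 10.7 degrees, less where a joint would pass 70% of its speed; a pose out of reach is approached as far as the arm can. The fingers move at their own pace and stop on an object; the grip force is fixed at half the most. Time passes only in rows, so rows that do not move let the fingers close. The tool returns the time, the measured TCP pose, the force, the opening and the grip force at its end. only (a regular expression) keeps the lines of the reply that match it, lines (a string "A,B") keeps lines A to B, and quiet returns only ok. Input that does not fit is refused with a message, and nothing moves.
- status.get_obs(): the state, without advancing time (a new reading comes with each control period).
- optics.snapshot(name): name is "side" or "top"; returns a dict with "frame" (384x512x3 uint8, red, green, blue), "z_map" (384x512 float32, m along the optical axis (not along the pixel's ray), 0 where there is no reading), "fovy" (degrees; the focal length in pixels is half the picture's height over the tangent of half this angle, whatever the lens; pixels are square), "cx", "cy" (the principal point, pixels), "R" (3x3) and "t" (3): a world point X has camera coordinates R X + t. Camera axes: x right, y down, z forward; pixel columns grow to the right and rows downward; lengths in m; the calibration is good to about 2 mm. A picture is of the moment at which its call begins.
- job.close_job(): hands the job in; it is judged then, once.
The state is a dict: "clock": time; "joint_pos": joint angles; "qvel": joint speeds; "tau": joint torques, N m; "tool_pos": TCP position; "orientation": TCP orientation; "force": force on the tool from outside, world axes, zero at the start; "moment": the same for the moment, N m; "opening": finger opening in m; "gripper_force": force on a finger pad.
Only numpy, scipy, OpenCV 4.12 (cv2) and the standard library are available. Lean on these libraries where they do the work, as an engineer would, in place of code of your own. Each camera call takes 0.05 s, during which the arm holds its last target. There are 200 camera calls.

## Task

Take the bottle off the flap of the specimen box and set it down upright in the shallow tray, without dropping it. Then lift the flap by its bar until seen from the side it lies parallel to the setting arm beside it, and finish while still holding it there, because it falls shut when let go. Do not move the setting arm, the timer, the pen or the roll of tape.

Things in the scene. Friction and masses are not known exactly. Their poses are not given: they have to be found in the camera images.
- box: Grey-painted open-topped specimen box, fixed, 150 (x) x 200 (y) x 100 mm high. Origin: centre of its underside; x points away from the side with the bar, z up. A flap covers its top. At its +y side stand a thin guide arc (radius 100 mm about the hinge axis, at y = 117 mm) and the setting arm.
- flap: Aluminium flap on the box, 152 x 204 x 8 mm, 0.25 to 0.5 kg, falls shut when released; no catch. Origin: on the hinge axis (far upper edge), at (70, 0, 100) mm in the box frame. Shut, its axes are the box's and it spans x = +5 to -147, z = 0 to 8 mm. Turning about its +y axis lifts it (0 shut to 1.45 rad), almost without friction.
- bar_mid (a point): Middle of the flap's handle: a round steel bar, 12 mm thick, 120 mm long along the flap's y axis, with a leg at each end, 48 mm in front of the flap's free edge; at (-195, 0, 4) mm in the flap frame. Its axes are the flap's.
- setting_arm: Dark steel arm, 195 x 12 x 8 mm, with black hub and clamp knob, beside the flap; marks the angle. Origin: its pivot, on the flap's hinge axis at y = 130 mm in the box frame. Points along its own -x axis, up and towards the bar's side, 0.6 to 1.1 rad above horizontal; stiff (3 N m). At the set angle the flap's x axis is parallel to the arm's.
- set_end (a point): Free end of the setting arm, 195 mm from the pivot, at (-195, 0, 4) mm in the arm's frame: the same radius as the flap's bar.
- bottle: White reagent bottle with a white cap and rectangular body, 47 (x) x 58 (y) x 111 mm high, the body up to 94 mm, 0.08 to 0.17 kg. Loose, standing on the shut flap. Origin: centre of its underside; z up to the cap. Grasp it across its 47 mm, about 60 mm above its underside.
- tray: Shallow grey plastic square tray, fixed to the worktop, 130 x 130 x 14 mm, walls 4 mm, open on top. Origin: centre of its underside; inner floor 4 mm above it.
- timer: Lab timer lying on the worktop, 58 x 66 x 17 mm; bystander. Origin: centre of its underside.
- pen: White and blue pen lying on the worktop, 12 x 138 x 13 mm; bystander. Origin: under its middle.
- tape: Roll of labelling tape lying flat, 78 mm across, 19 mm high; bystander. Origin: centre of its underside.
There are look-alikes about, which are no part of the job. Leave any purple look-alike of the bottle alone.

How it is judged (in metres and radians):
On the way, in this order (a step that is already met when the one before it is completed fails the run):
1. the bottle stands upright on the floor of the tray, released (horizontal distance between bottle and tray below 0.05 m and z of bottle in the frame of tray below 0.012 m and angle between bottle's own z axis and vertical below 0.1 rad and linear speed of bottle below 0.03 m/s and contact force between the fingers and bottle below 0.05 N), for 0.2 s.
2. the flap is held by its bar, parallel to the setting arm (distance between the grasp point and bar_mid below 0.085 m and angle between the x axis of flap and the x axis of setting_arm, either way round below 0.07 rad and contact force between the fingers and flap above 0.3 N and angular speed of flap below 0.1 rad/s and contact force between flap and bottle below 0.02 N), for 0.2 s.
At the end, for the whole second after the job is handed in: The bottle stands upright (within 0.1 rad), released and at rest on the floor of the tray, and the fingers hold the flap still by its bar (TCP within 85 mm of the middle of the bar), parallel to the setting arm within 0.07 rad, not touched by the bottle (all of step 1 and all of step 2); the arm keeps its last pose, push and grip.
It fails at once if the bottle is tipped over (more than 0.6 rad) (angle between bottle's own z axis and vertical above 0.6 rad).
It fails at once if the bottle is let go more than 25 mm above the tray (horizontal distance between bottle and tray below 0.09 m and z of bottle in the frame of tray above 0.029 m and contact force between the fingers and bottle below 0.02 N).
It fails at once if the setting arm is moved (its end by more than 10 mm) (distance of set_end from where it was at the start of the episode above 0.01 m).
It fails at once if the timer, the pen or the roll of tape is moved by more than 20 mm (distance of any of timer, pen, tape from where it was at the start of the episode above 0.02 m).
It also fails if it takes over 54 s, if anything falls off the work surface, if the arm or the gripper's body presses on something with over 40 N, if the wrist force passes 120 N, or if a joint passes its speed limit or range.

## Working session

There is one attempt and no reset: what is moved stays moved. The work goes in short steps, Python scripts to look and compute and a tool call to move; the robot and the scene stay as the last step left them, time stands still between calls to the robot, and variables do not carry over. Pictures are saved under pics/ and viewed, at most 10 in all, crops included, and the job is handed in when it is done.

```bash
mkdir -p pics
```

Create h.py:
```python
import numpy as np, cv2
from plant import status, optics, job
def snap(n):
    s=optics.snapshot(n); s['f']=192/np.tan(np.radians(s['fovy'])/2); return s
def pts(s):
    v,u=np.mgrid[:384,:512]; z=s['z_map']
    c=np.stack([(u-s['cx'])/s['f']*z,(v-s['cy'])/s['f']*z,z],-1)
    return (c-s['t'])@s['R']   # world
def plane(s,u,v,h):
    d=s['R'].T@np.array([(u-s['cx'])/s['f'],(v-s['cy'])/s['f'],1]); o=-s['R'].T@s['t']
    return o+d*(h-o[2])/d[2]
```

Run:
```python
from h import *
print(status.get_obs())
ims=[]
for n in('side','top'):
    s=snap(n); np.save(f'{n}0.npy',s,allow_pickle=True)
    print(n,s['fovy'],s['cx'],s['cy'],-s['R'].T@s['t'],s['R'].tolist(),(s['z_map']>0).mean())
    cv2.imwrite(f'pics/{n}0.png',cv2.resize(s['frame'][...,::-1],(800,600)))
```

```text
{'clock': 0.0, 'joint_pos': array([ 8.58909368e+01,  2.05920795e+01,  6.33662636e-01, -2.07750987e-02,
       -7.01383150e+01, -1.65064345e+01]), 'qvel': array([ 0.02016544, -0.03340856, -0.00866571, -0.06727421, -0.06352074,
        0.05336412]), 'tau': array([ 1.95192308e-05, -5.82722104e+01,  2.93058532e+01,  6.99723333e+00,
        7.06657040e-03, -1.64618368e-04]), 'tool_pos': array([0.23752536, 0.63131921, 0.24441251]), 'orientation': array([ 1.79901705e+02, -8.76149204e-03, -2.06225649e+01]), 'force': array([-0.12995298, -0.15715744,  0.55680093]), 'moment': array([-0.01444884, -0.02058736, -0.01124932]), 'gripper_force': 0.0, 'opening': 0.08772972110286875}
side 42.91167816699419 262.16452089197935 197.53413690863908 [ 0.35166028 -1.39988631  0.86512882] [[0.9903596484887435, -0.13841902497733774, -0.005285846155055488], [-0.07184795861570153, -0.4806837557221952, -0.8739456492411647], [0.11842988426916667, 0.8659002832365443, -0.48599491972947995]] 0.9958445231119791
top 56.75982272563699 250.09281034720982 192.33275273759944 [ 0.37775855 -0.01307536  1.28447815] [[0.028129942859668182, -0.999491146873647, 0.015038405364722025], [-0.9906806329716407, -0.029881405133019186, -0.1328871140562013], [0.1332688627160196, -0.011160150020419774, -0.9910170842532942]] 0.9960886637369791
```

View pics/side0.png

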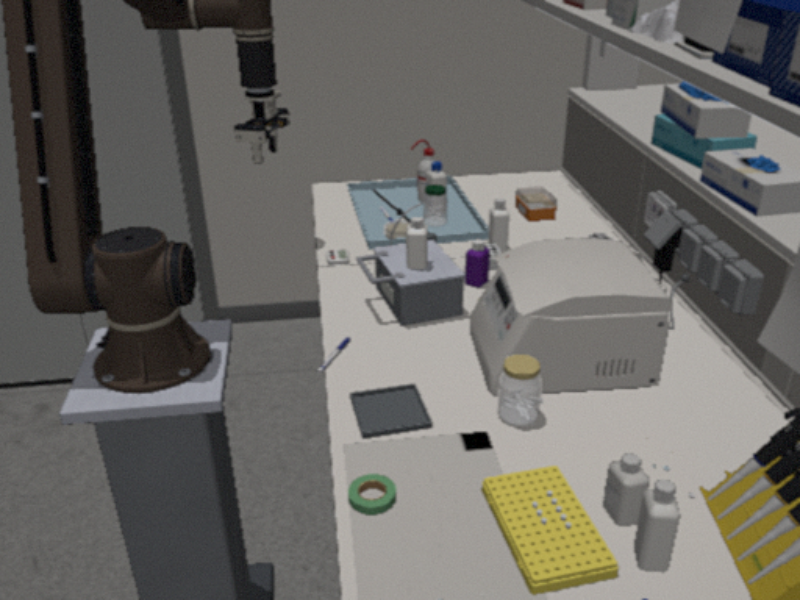

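View pics/top0.png

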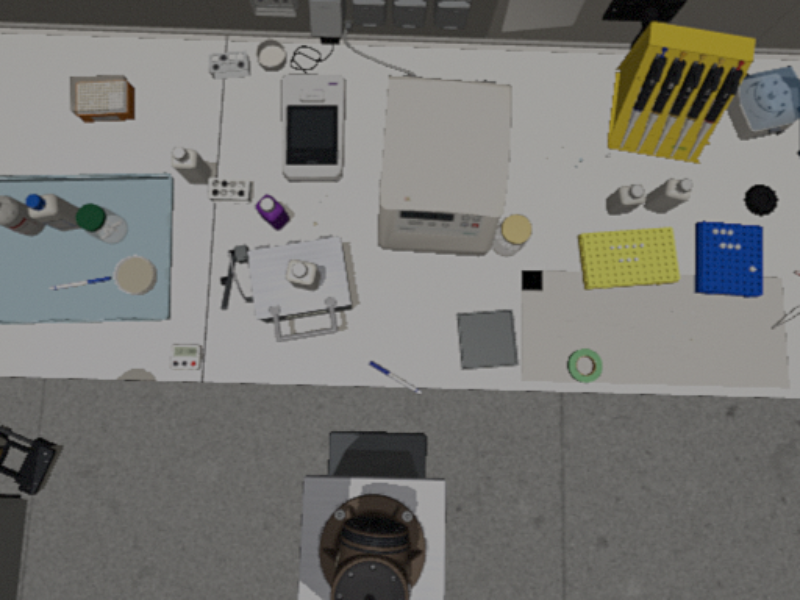

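Side view: the white bottle stands on the box's flap at (417,245), the bar is at (375,290), the dark tray at (390,410), and the purple look-alike at (478,265). Top view: bottle cap at (302,268), bar at (307,325), setting arm at (230,280), tray at (487,340), pen at (395,377), timer at (185,357), tape at (585,365). 

Bottle candidates in the top view are white at (302,270) on the flap, white at (185,162), (628,197) and (677,192) on the bench, and purple at (270,210). Only the first stands on the flap, so that is the one meant. I'll confirm it in a crop and measure.

Run:
```python
from h import *
T=np.load('top0.npy',allow_pickle=True).item(); S=np.load('side0.npy',allow_pickle=True).item()
a=cv2.resize(T['frame'][140:236,128:256],(800,600),interpolation=3)[:, :]
b=cv2.resize(S['frame'][132:212,220:310],(450,400),interpolation=3)
c=np.zeros((600,800,3),np.uint8); c[:330,:440]=cv2.resize(T['frame'][145:227,128:238],(440,330),interpolation=3); 
c[200:600,440:]=cv2.resize(S['frame'][132:222,222:303],(360,400),interpolation=3)
cv2.imwrite('pics/crop1.png',c[...,::-1])
PT,PS=pts(T),pts(S)
k=512/800
def at(P,u,v): return P[int(v*k),int(u*k)].round(3)
for n,u,v in [('cap',302,266),('flap',270,300),('flap2',335,260),('bar',307,327),('tray',487,340),('pen',395,377),('timer',185,357)]: print('T',n,at(PT,u,v))
for n,u,v in [('cap',417,224),('flap',445,268),('tray',390,410)]: print('S',n,at(PS,u,v))
for n,P in(('T',PT),('S',PS)):
    m=(P[...,0]>.2)&(P[...,0]<.75)&(P[...,1]>0)&(P[...,1]<.5)
    m1=m&(abs(P[...,2]-.108)<.008); q=P[m1]; print(n,'flaplevel',len(q),np.median(q[:,2]))
    r=cv2.minAreaRect((q[:,:2]*1000).astype(np.float32)); print(r, cv2.boxPoints(r).round())
    m2=m&(P[...,2]>.2)&(P[...,2]<.235)&(abs(P[...,0]-at(PT,302,266)[0])<.05)&(abs(P[...,1]-at(PT,302,266)[1])<.05); q=P[m2]; print('cap',len(q),q.mean(0) if len(q) else 0, q.max(0))
```

```text
T cap [0.584 0.15  0.22 ]
T flap [0.529 0.234 0.108]
T flap2 [0.622 0.098 0.109]
T bar [0.483 0.166 0.004]
T tray [ 0.467 -0.25   0.004]
T pen [ 0.375 -0.039  0.011]
T timer [0.407 0.437 0.013]
S cap [0.577 0.145 0.212]
S flap [0.639 0.128 0.108]
S tray [ 0.469 -0.248  0.006]
T flaplevel 2761 0.10845392777461482
((603.066162109375, 185.397216796875), (284.664306640625, 317.46270751953125), 71.2145004272461) [[407. 102.]
 [708.  -0.]
 [799. 269.]
 [499. 371.]]
cap 118 [0.57550125 0.15366309 0.21238668] [0.59677363 0.18034741 0.22412429]
S flaplevel 1104 0.10858011097969522
((584.4992065429688, 191.51629638671875), (291.07342529296875, 258.45001220703125), 63.9475212097168) [[404. 118.]
 [637.   4.]
 [765. 266.]
 [532. 379.]]
cap 73 [0.58197575 0.14826694 0.21088583] [0.60024912 0.16504562 0.22203656]
```

View pics/crop1.png

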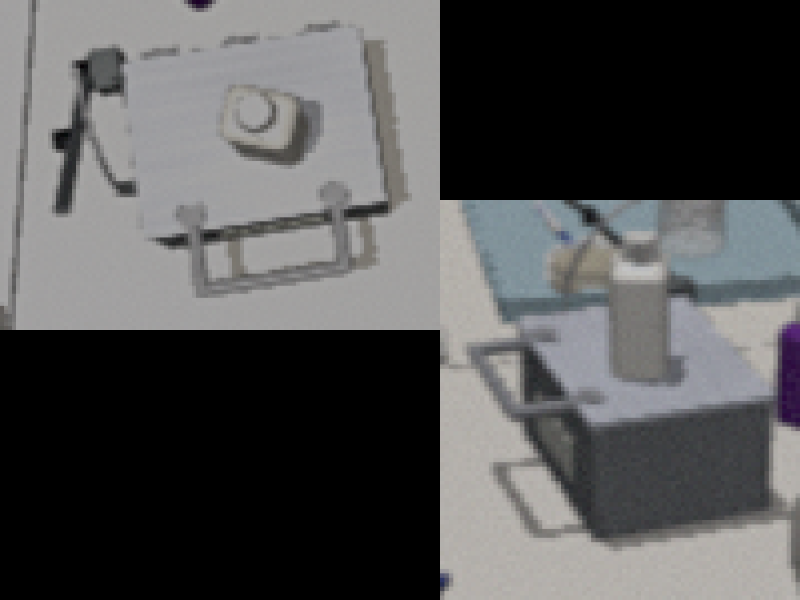

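The crop confirms it: the white rectangular bottle stands on the flap, which carries the bar (crop (270,280)). The setting arm runs from its hub at crop (105,70) to its end at (62,210). Next I'll fit the box frame, bottle yaw, bar, arm angle and tray.

Create m.py:
```python
from h import *
T=np.load('top0.npy',allow_pickle=True).item(); S=np.load('side0.npy',allow_pickle=True).item()
PT,PS=pts(T),pts(S)
def comp(m,seed):
    n,l=cv2.connectedComponents(m.astype(np.uint8),connectivity=4); return l==l[seed]
def rect(q): return cv2.minAreaRect((q[:,:2]*1000).astype(np.float32))
```

Run:
```python
from m import *
for n,P,s,seed in(('T',PT,T,(192,172)),('S',PS,S,(171,284))):
    m=comp(abs(P[...,2]-.1085)<.007,seed); m=cv2.morphologyEx(m.astype(np.uint8),cv2.MORPH_OPEN,np.ones((5,5)))>0
    v,u=np.nonzero(m); q=np.array([plane(s,a,b,.108) for a,b in zip(u,v)]); print(n,'flap',len(q),rect(q),cv2.boxPoints(rect(q)).round().tolist())
    # tray
    g=s['frame'].astype(int); Y=g.sum(2)/3
    seed=(217,312) if n=='T' else (262,250)
    print(g[seed],s['frame'][seed[0],seed[1]-25])
    m=comp((abs(g-g[seed]).max(2)<25),seed); v,u=np.nonzero(m); q=np.array([plane(s,a,b,.010) for a,b in zip(u,v)]); print(n,'tray',len(q),rect(q)); q2=P[m]; print('z pct',np.percentile(q2[:,2],[5,50,95]).round(4))
# cap/shoulder/bottle
for n,P in(('T',PT),('S',PS)):
    b=(abs(P[...,0]-.578)<.06)&(abs(P[...,1]-.15)<.06)
    for lo,hi in((.196,.209),(.214,.224),(.13,.19)):
        q=P[b&(P[...,2]>lo)&(P[...,2]<hi)]; print(n,lo,len(q),rect(q) if len(q) else 0)
# profile of heights along bar (top view) 
b=(PT[...,0]>.42)&(PT[...,0]<.53)&(PT[...,1]>.05)&(PT[...,1]<.3)&(PT[...,2]>.06)
v,u=np.nonzero(b); print('bar T',len(u),u.min(),u.max(),v.min(),v.max(),PT[b][:,2].mean(), rect(PT[b]))
b=(PS[...,0]>.42)&(PS[...,0]<.53)&(PS[...,1]>.05)&(PS[...,1]<.3)&(PS[...,2]>.06)
v,u=np.nonzero(b); print('bar S',len(u),u.min(),u.max(),v.min(),v.max(),PS[b][:,2].mean(), rect(PS[b]))
```

```text
T flap 2346 ((581.5249633789062, 173.01136779785156), (156.55296325683594, 203.85549926757812), 10.495447158813477) [[486.0, 259.0], [523.0, 59.0], [677.0, 87.0], [640.0, 287.0]]
[97 99 98] [162 162 159]
T tray 1265 ((467.3395690917969, -250.46200561523438), (131.34765625, 130.3210906982422), 6.056310653686523)
z pct [0.0004 0.0048 0.0144]
S flap 873 ((583.721923828125, 174.73046875), (163.58412170410156, 226.4251708984375), 9.834110260009766) [[484.0, 272.0], [522.0, 49.0], [684.0, 77.0], [645.0, 300.0]]
[82 86 87] [161 156 152]
S tray 1062 ((469.4488830566406, -251.7678985595703), (133.65216064453125, 126.8220443725586), 3.5993402004241943)
z pct [0.002  0.0051 0.0146]
T 0.196 122 ((577.0572509765625, 154.4270782470703), (52.23871612548828, 41.04273223876953), 77.66336059570312)
T 0.214 66 ((577.010009765625, 155.11016845703125), (25.464717864990234, 26.0750789642334), 68.20341491699219)
T 0.13 80 ((573.578125, 151.05731201171875), (51.64802169799805, 47.253990173339844), 73.34014892578125)
S 0.196 60 ((579.5335693359375, 144.07400512695312), (42.275108337402344, 38.549163818359375), 73.84443664550781)
S 0.214 31 ((580.6395263671875, 153.04638671875), (30.995784759521484, 24.950702667236328), 66.67459869384766)
S 0.13 221 ((576.0147094726562, 130.87318420410156), (28.039819717407227, 48.793479919433594), 72.0802230834961)
bar T 810 142 224 187 218 0.11333759649140619 ((486.6401672363281, 179.4956512451172), (86.55167388916016, 237.89271545410156), 0.07644671201705933)
bar S 448 228 255 121 191 0.1068299254279265 ((488.40679931640625, 182.95445251464844), (230.6971435546875, 83.08605194091797), 89.99866485595703)
```

Add to m.py:
```python
yaw=np.radians(10.3); Rb=np.array([[np.cos(yaw),-np.sin(yaw),0],[np.sin(yaw),np.cos(yaw),0],[0,0,1]]); B=np.array([.5825,.1735,0])
def box(P): return (P-B)@Rb
def ray(s,u,v,y0):   # pixel -> box frame on plane y=y0
    o=box(-s['R'].T@s['t']); d=Rb.T@(s['R'].T@np.array([(u-s['cx'])/s['f'],(v-s['cy'])/s['f'],1])); return o+d*(y0-o[1])/d[1]
```

Run:
```python
from m import *
c=np.zeros((600,800,3),np.uint8)
for n,P,s in(('T',PT,T),('S',PS,S)):
    b=box(P); dark=s['frame'].max(2)<95
    m=dark&(abs(b[...,1]-.132)<.02)&(b[...,2]>.11)&(b[...,2]<.32)&(abs(b[...,0]+.05)<.17)
    v,u=np.nonzero(m); q=b[m]; print(n,len(q),'u',u.min(),u.max(),'v',v.min(),v.max())
    r=np.array([ray(s,a,e,.130) for a,e in zip(u,v)])
    for nm,w in(('depth',q),('ray',r)):
        vx,vz,x0,z0=cv2.fitLine(w[:,[0,2]].astype(np.float32),cv2.DIST_HUBER,0,.003,.003).ravel()
        a=np.arctan2(vz,-vx)%np.pi; res=(w[:,0]-x0)*vz-(w[:,2]-z0)*vx; off=(.07-x0)*vz-(.1-z0)*vx
        print(nm,'ang',a,'res',res.std(),'pivot off',off,'y',np.median(w[:,1]),'x',w[:,0].min(),w[:,0].max(),'z',w[:,2].min(),w[:,2].max())
    if n=='T': i=np.argsort(-q[:,2])[:6]; print('highest',q[i].round(3).tolist())
# bottle face direction (side)
w=PS[(abs(PS[...,0]-.578)<.05)&(abs(PS[...,1]-.14)<.04)&(PS[...,2]>.125)&(PS[...,2]<.195)]
vx,vy,x0,y0=cv2.fitLine(w[:,:2].astype(np.float32),cv2.DIST_HUBER,0,.003,.003).ravel(); print('face yaw',np.degrees(np.arctan2(vy,vx)),x0,y0)
# bar heights in depth, both views
for n,P in(('T',PT),('S',PS)):
    b=box(P); m=(abs(b[...,0]+.125)<.012)&(abs(b[...,1])<.045)&(b[...,2]>.08); q=b[m]; print('bar',n,len(q),np.median(q,0),np.percentile(q[:,2],90),np.percentile(q[:,0],[5,95]))
d=PT[(PT[...,1]<0)&(PT[...,1]>-.35)&(PT[...,0]>.5)&(PT[...,0]<.9)]; print('device top',np.percentile(d[:,2],99), d[d[:,2]>.1][:,0].min(),d[d[:,2]>.1][:,1].max())
```

```text
T 183 u 141 157 v 158 197
depth ang 0.7812519 res 0.012881255872621927 pivot off 0.007287942 y 0.1277073118786796 x -0.0661413208412259 0.08161231278902069 z 0.11008950879404453 0.24410551417322743
ray ang 0.8878286 res 0.02029957687935327 pivot off -0.006441338 y 0.13 x -0.06703458101965634 0.09745639970139933 z 0.035013315674072176 0.252857850232475
highest [[-0.063, 0.129, 0.244], [-0.062, 0.132, 0.243], [-0.063, 0.127, 0.243], [-0.066, 0.127, 0.242], [-0.066, 0.13, 0.242], [-0.065, 0.133, 0.241]]
S 60 u 239 274 v 121 152
depth ang 0.7894242 res 0.012085361161873457 pivot off 0.0070624575 y 0.1248280433407499 x -0.06392579455602464 0.07114167320834558 z 0.1150303863584272 0.24340528476432063
ray ang 0.7864375 res 0.012266515737863162 pivot off 0.0060386956 y 0.1299999999999999 x -0.06114791712642198 0.07538104706863735 z 0.1087692329455534 0.24298171143206726
face yaw -12.093183 0.5785339 0.12936316
bar T 99 [-0.12594373 -0.00106962  0.10944198] 0.11229886903931395 [-0.13107552 -0.12039405]
bar S 43 [-0.12361122 -0.0009743   0.10918456] 0.11226632972708993 [-0.12740731 -0.11754813]
device top 0.2304646898939897 0.6682074599425173 -6.645089265845521e-05
```

Measured so far:

| Item | Value | Check |
|---|---|---|
| Box yaw | 10.3° | – |
| Flap plane | z 0.108 | matches text |
| Bar middle | about (0.459, 0.151, 0.104) | – |
| Bottle | about (0.579, 0.155), yaw -12° | cap top 0.219 = 0.108 + 0.111 |
| Setting arm | about 0.78 rad, end top z 0.244 | – |
| Tray | (0.468, -0.251), 131 mm | size matches text |

Next I'll move above the bottle.

Create go.py:
```python
import sys; from h import *
from scipy.spatial.transform import Rotation as R
o=status.get_obs(); x,y,z,yw=map(float,sys.argv[1:5])
r=R.from_euler('xyz',o['orientation'],degrees=True)
print('tool shift',r.inv().apply(np.array([x,y,z])-o['tool_pos']).round(4),'turn',round(float((o['orientation'][2]-yw+180)%360-180),2),o['tool_pos'].round(4),o['orientation'].round(2))
```

```bash
python3 go.py .579 .155 .33 -102
```

```text
tool shift [ 0.4874  0.3257 -0.085 ] turn 81.38 [0.2375 0.6314 0.2445] [ 1.7991e+02 -1.0000e-02 -2.0620e+01]
```

Request:
{"name": "pendant", "arguments": {
  "offsets": [
    {"d":[0,0,-0.06],"twist":10,"finger_gap":0.088},
    {"d":[0.05,0.033,-0.09],"twist":20,"finger_gap":0.088},
    {"d":[0.1,0.067,-0.09],"twist":30,"finger_gap":0.088},
    {"d":[0.15,0.1,-0.09],"twist":40,"finger_gap":0.088},
    {"d":[0.2,0.133,-0.09],"twist":50,"finger_gap":0.088},
    {"d":[0.25,0.167,-0.09],"twist":60,"finger_gap":0.088},
    {"d":[0.3,0.2,-0.09],"twist":70,"finger_gap":0.088},
    {"d":[0.35,0.233,-0.09],"twist":81,"finger_gap":0.088}
  ]
}}

```text
clock: 1.1
tool_pos: [0.4839, 0.2886, 0.3353]
orientation: [180.0, -0.0, -101.7]
force: [0.7, 1.0, 0.0]
opening: 0.0876
gripper_force: 0.0
```

```bash
python3 go.py .579 .155 .33 -102
```

```text
tool shift [ 0.1116 -0.1202  0.0053] turn 0.31 [0.4839 0.2886 0.3353] [ 179.99   -0.   -101.69]
```

Request:
{"name": "pendant", "arguments": {
  "offsets": [
    {"d":[0.04,-0.04,0],"finger_gap":0.088},
    {"d":[0.08,-0.08,0],"finger_gap":0.088},
    {"d":[0.112,-0.12,0.01],"finger_gap":0.088},
    {"d":[0.112,-0.12,0.01],"finger_gap":0.088},
    {"d":[0.112,-0.12,0.04],"finger_gap":0.088}
  ]
}}

```text
clock: 1.72
tool_pos: [0.58, 0.1569, 0.2967]
orientation: [-179.8, 0.1, -101.4]
force: [0.3, 0.3, -0.3]
opening: 0.0874
gripper_force: 0.0
```

```bash
python3 go.py .579 .155 .176 -102
```

Run:
```python
from h import *
a=snap('top');b=snap('side')
c=np.zeros((600,800,3),np.uint8); c[:480,:400]=cv2.resize(a['frame'][130:226,150:230],(400,480),interpolation=3); c[:480,400:]=cv2.resize(b['frame'][90:210,220:320],(400,480),interpolation=3)
cv2.imwrite('pics/pre.png',c[...,::-1])
```

```text
tool shift [0.0023 0.001  0.1207] turn 0.57 [0.58   0.1569 0.2967] [-1.7983e+02  1.2000e-01 -1.0143e+02]
```

View pics/pre.png

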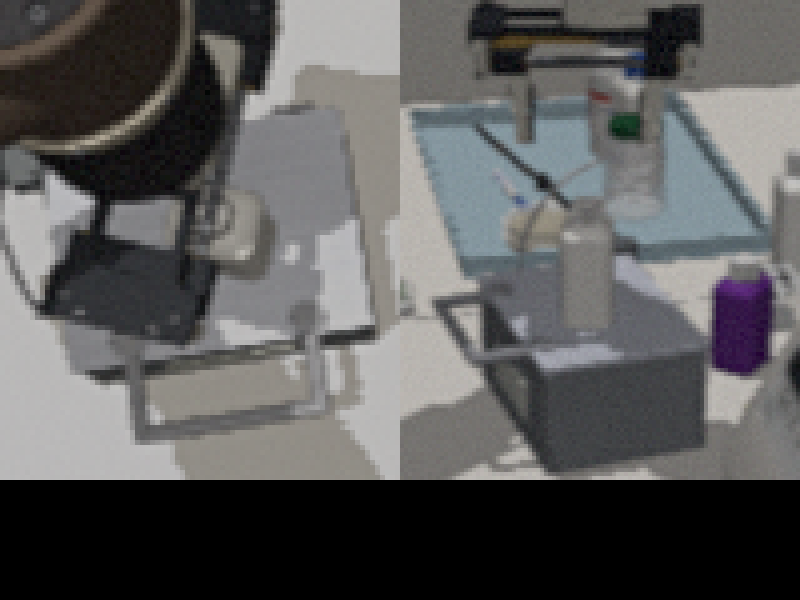

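The fingers (side crop (525,130) and (648,120)) straddle the bottle cap at (590,215) and are centred on it. I'll descend and close.

Request:
{"name": "pendant", "arguments": {
  "offsets": [
    {"d":[0.002,0.001,0.04],"finger_gap":0.088},
    {"d":[0.002,0.001,0.08],"finger_gap":0.088},
    {"d":[0.002,0.001,0.11],"finger_gap":0.088},
    {"d":[0.002,0.001,0.12],"finger_gap":0.088},
    {"d":[0.002,0.001,0.12],"finger_gap":0.03},
    {"d":[0.002,0.001,0.12],"finger_gap":0.03},
    {"d":[0.002,0.001,0.12],"finger_gap":0.03},
    {"d":[0.002,0.001,0.12],"finger_gap":0.03}
  ]
}}

```text
clock: 2.82
tool_pos: [0.5777, 0.1554, 0.1761]
orientation: [-180.0, 0.0, -101.4]
force: [-0.5, -1.2, -0.5]
opening: 0.053
gripper_force: 0.0
```

```bash
python3 go.py .579 .155 .176 -102
```

```text
tool shift [ 0.0001 -0.0013  0.0001] turn 0.64 [0.5777 0.1554 0.1761] [-1.7995e+02  5.0000e-02 -1.0136e+02]
```

Request:
{"name": "pendant", "arguments": {
  "offsets": [
    {"finger_gap":0.03},
    {"finger_gap":0.03},
    {"finger_gap":0.03},
    {"d":[0,0,-0.01],"finger_gap":0.03},
    {"d":[0,0,-0.03],"finger_gap":0.03},
    {"d":[0,0,-0.06],"finger_gap":0.03},
    {"d":[0,0,-0.09],"finger_gap":0.03},
    {"d":[0,0,-0.12],"finger_gap":0.03}
  ]
}}

```text
clock: 3.82
tool_pos: [0.5771, 0.1551, 0.2965]
orientation: [180.0, -0.0, -101.4]
force: [-0.1, 0.4, -2.6]
opening: 0.0461
gripper_force: 29.7
```

```bash
python3 go.py .468 -.251 .29 -101.4
```

```text
tool shift [0.4197 0.027  0.0066] turn 0.04 [0.5771 0.1551 0.2965] [ 1.7997e+02 -1.0000e-02 -1.0136e+02]
```

Request:
{"name": "pendant", "arguments": {
  "offsets": [
    {"d":[0.02,0.001,0],"finger_gap":0.03},
    {"d":[0.06,0.004,0],"finger_gap":0.03},
    {"d":[0.11,0.007,0],"finger_gap":0.03},
    {"d":[0.16,0.01,0],"finger_gap":0.03},
    {"d":[0.21,0.013,0],"finger_gap":0.03},
    {"d":[0.26,0.017,0],"finger_gap":0.03},
    {"d":[0.31,0.02,0],"finger_gap":0.03},
    {"d":[0.36,0.023,0],"finger_gap":0.03}
  ]
}}

```text
clock: 4.82
tool_pos: [0.4823, -0.1948, 0.2947]
orientation: [179.9, 0.0, -101.4]
force: [-0.3, -0.4, -1.7]
opening: 0.0461
gripper_force: 29.7
```

Request:
{"name": "pendant", "arguments": {
  "offsets": [
    {"d":[0.03,0.002,0],"finger_gap":0.03},
    {"d":[0.05,0.003,0],"finger_gap":0.03},
    {"d":[0.06,0.004,0],"finger_gap":0.03},
    {"d":[0.06,0.004,0],"finger_gap":0.03},
    {"d":[0.06,0.004,0.03],"finger_gap":0.03},
    {"d":[0.06,0.004,0.06],"finger_gap":0.03},
    {"d":[0.06,0.004,0.09],"finger_gap":0.03}
  ]
}}

```text
clock: 5.7
tool_pos: [0.4684, -0.2503, 0.2045]
orientation: [-180.0, 0.0, -101.3]
force: [-0.2, 0.2, -2.3]
opening: 0.0461
gripper_force: 29.7
```

```bash
python3 go.py .468 -.251 .072 -101.4
```

Run:
```python
from m import *
d=PT[(PT[...,1]<-.15)&(PT[...,1]>-.36)&(PT[...,2]>.05)&(PT[...,0]>.35)]; print('nearest tall x',np.percentile(d[:,0],1))
b=snap('side');P=pts(b); o=status.get_obs()['tool_pos']
m=(abs(P[...,0]-o[0])<.05)&(abs(P[...,1]-o[1])<.06)&(P[...,2]>.05)&(P[...,2]<o[2]-.03); q=P[m]; print('bottle low z',np.percentile(q[:,2],[0,2,10]) ,len(q),o)
cv2.imwrite('pics/carry.png',cv2.resize(b['frame'][150:300,200:350],(600,600),interpolation=3)[...,::-1])
```

```text
tool shift [0.0008 0.0003 0.1325] turn 0.1 [ 0.4684 -0.2503  0.2045] [-1.7999e+02  2.0000e-02 -1.0130e+02]
nearest tall x 0.6630503005977532
bottle low z [0.13606736 0.13755924 0.1424256 ] 174 [ 0.466287   -0.24947837  0.20028972]
```

View pics/carry.png

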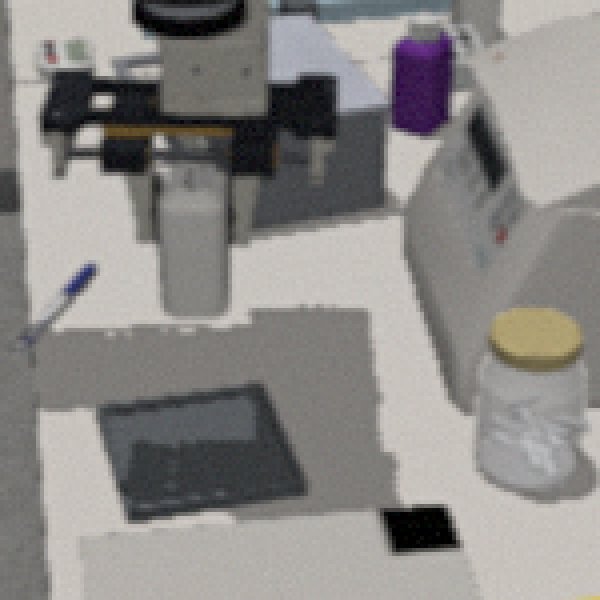

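The bottle hangs upright between the fingers at (195,250), its bottom edge at (195,315), clear of the jar. I'll lower it.

Request:
{"name": "pendant", "arguments": {
  "offsets": [
    {"d":[0,0,0.03],"finger_gap":0.03},
    {"d":[0,0,0.06],"finger_gap":0.03},
    {"d":[0,0,0.09],"finger_gap":0.03},
    {"d":[0,0,0.105],"finger_gap":0.03},
    {"d":[0,0,0.115],"finger_gap":0.03},
    {"d":[0,0,0.12],"finger_gap":0.03},
    {"d":[0,0,0.12],"finger_gap":0.03},
    {"d":[0,0,0.12],"finger_gap":0.03}
  ]
}}

```text
clock: 6.75
tool_pos: [0.4687, -0.2513, 0.0861]
orientation: [-179.9, -0.0, -101.4]
force: [0.1, -0.2, -1.2]
opening: 0.0459
gripper_force: 29.7
```

```bash
python3 go.py .468 -.251 .072 -101.4
```

```text
tool shift [-0.0002  0.0008  0.0141] turn 0.05 [ 0.4687 -0.2513  0.0861] [-179.93   -0.   -101.35]
```

Request:
{"name": "pendant", "arguments": {
  "offsets": [
    {"d":[0,0,0.002],"finger_gap":0.03},
    {"d":[0,0,0.004],"finger_gap":0.03},
    {"d":[0,0,0.006],"finger_gap":0.03},
    {"d":[0,0,0.006],"finger_gap":0.03}
  ]
}}

```text
clock: 7.25
tool_pos: [0.4681, -0.2512, 0.0791]
orientation: [180.0, -0.0, -101.4]
force: [0.5, -0.2, -2.0]
opening: 0.046
gripper_force: 29.7
```

Request:
{"name": "pendant", "arguments": {
  "offsets": [
    {"d":[0,0,0.002],"finger_gap":0.03},
    {"d":[0,0,0.004],"finger_gap":0.03},
    {"d":[0,0,0.004],"finger_gap":0.03}
  ]
}}

```text
clock: 7.62
tool_pos: [0.4681, -0.2512, 0.0751]
orientation: [180.0, -0.0, -101.4]
force: [0.0, -0.6, -1.4]
opening: 0.0465
gripper_force: 29.7
```

Request:
{"name": "pendant", "arguments": {
  "offsets": [
    {"d":[0,0,0.002],"finger_gap":0.03},
    {"d":[0,0,0.003],"finger_gap":0.03},
    {"d":[0,0,0.003],"finger_gap":0.03}
  ]
}}

```text
clock: 8.0
tool_pos: [0.4682, -0.2512, 0.0723]
orientation: [180.0, -0.0, -101.4]
force: [-0.3, -0.3, -1.2]
opening: 0.0464
gripper_force: 29.7
```

Request:
{"name": "pendant", "arguments": {
  "offsets": [
    {"d":[0,0,0.002],"finger_gap":0.03},
    {"d":[0,0,0.002],"finger_gap":0.03}
  ]
}}

```text
clock: 8.25
tool_pos: [0.4688, -0.2515, 0.0715]
orientation: [-179.9, -0.0, -101.3]
force: [-3.2, 0.5, 9.1]
opening: 0.046
gripper_force: 29.9
```

Request:
{"name": "pendant", "arguments": {
  "offsets": [
    {"d":[0,0,0.0015],"finger_gap":0.03},
    {"d":[0,0,0.0015],"finger_gap":0.03}
  ]
}}

```text
clock: 8.5
tool_pos: [0.4689, -0.2517, 0.0713]
orientation: [-179.9, -0.1, -101.3]
force: [-4.6, 3.0, 22.7]
opening: 0.0462
gripper_force: 29.9
```

Run:
```python
from h import *
b=snap('side');P=pts(b); o=status.get_obs()['tool_pos']
m=(abs(P[...,0]-o[0])<.035)&(abs(P[...,1]-o[1]+.028)<.012)&(P[...,2]>.015)&(P[...,2]<.06); q=P[m]; print(o,len(q),np.percentile(q[:,2],[0,5]))
```

```text
[ 0.46892106 -0.25169596  0.07129958] 207 [0.01515063 0.01841544]
```

The bottle has touched the floor. I'll ease off, open and retreat straight up.

Request:
{"name": "pendant", "arguments": {
  "offsets": [
    {"d":[0,0,-0.0015],"finger_gap":0.03},
    {"d":[0,0,-0.0015],"finger_gap":0.03},
    {"d":[0,0,-0.0015],"finger_gap":0.088},
    {"d":[0,0,-0.0015],"finger_gap":0.088},
    {"d":[0,0,-0.0015],"finger_gap":0.088},
    {"d":[0,0,-0.0015],"finger_gap":0.088},
    {"d":[0,0,-0.0015],"finger_gap":0.088},
    {"d":[0,0,-0.0015],"finger_gap":0.088}
  ]
}}

```text
clock: 9.55
tool_pos: [0.4683, -0.2512, 0.0703]
orientation: [180.0, 0.0, -101.4]
force: [0.5, 0.7, 0.1]
opening: 0.0871
gripper_force: 0.0
```

Request:
{"name": "pendant", "arguments": {
  "offsets": [
    {"finger_gap":0.088},
    {"finger_gap":0.088},
    {"d":[0,0,-0.02],"finger_gap":0.088},
    {"d":[0,0,-0.05],"finger_gap":0.088},
    {"d":[0,0,-0.09],"finger_gap":0.088},
    {"d":[0,0,-0.14],"finger_gap":0.088},
    {"d":[0,0,-0.19],"finger_gap":0.088},
    {"d":[0,0,-0.23],"finger_gap":0.088}
  ]
}}

```text
clock: 10.55
tool_pos: [0.4683, -0.2513, 0.3028]
orientation: [-179.9, -0.0, -101.4]
force: [0.8, -0.1, -1.3]
opening: 0.088
gripper_force: 0.0
```

```bash
python3 go.py .4595 .151 .25 -79.7
```

Run:
```python
from h import *
b=snap('side');P=pts(b)
m=(abs(P[...,0]-.468)<.05)&(abs(P[...,1]+.25)<.06)&(P[...,2]>.1)&(P[...,2]<.125); q=P[m]; print('cap',q.mean(0),np.percentile(q[:,2],98))
cv2.imwrite('pics/placed.png',cv2.resize(b['frame'][150:300,200:350],(600,600),interpolation=3)[...,::-1])
```

```text
tool shift [-0.3927  0.0879  0.0526] turn -21.66 [ 0.4683 -0.2513  0.3028] [-179.89   -0.   -101.36]
cap [ 0.47104232 -0.25545953  0.11160646] 0.11862369854674244
```

View pics/placed.png

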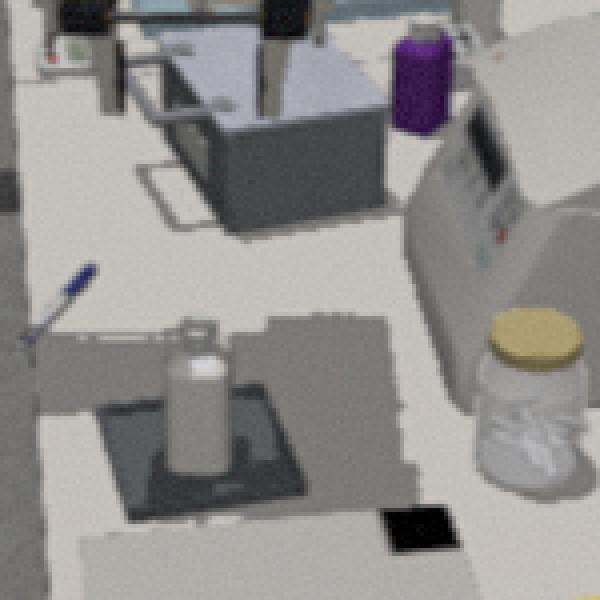

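The bottle stands upright in the tray at (200,420), cap top 0.117 = 0.004 + 0.111, at about (0.47, -0.253). Now I'll go to the bar.

Request:
{"name": "pendant", "arguments": {
  "offsets": [
    {"d":[-0.03,0.007,0],"twist":-3,"finger_gap":0.036},
    {"d":[-0.08,0.018,0],"twist":-6,"finger_gap":0.036},
    {"d":[-0.13,0.029,0],"twist":-9,"finger_gap":0.036},
    {"d":[-0.18,0.04,0],"twist":-12,"finger_gap":0.036},
    {"d":[-0.23,0.051,0],"twist":-15,"finger_gap":0.036},
    {"d":[-0.28,0.063,0],"twist":-18,"finger_gap":0.036},
    {"d":[-0.33,0.074,0],"twist":-21.6,"finger_gap":0.036},
    {"d":[-0.37,0.083,0],"twist":-21.6,"finger_gap":0.036}
  ]
}}

```text
clock: 11.6
tool_pos: [0.4593, 0.1297, 0.3003]
orientation: [-180.0, 0.0, -79.7]
force: [0.7, -0.3, -0.4]
opening: 0.0359
gripper_force: 0.0
```

Request:
{"name": "pendant", "arguments": {
  "offsets": [
    {"d":[-0.024,-0.004,0],"finger_gap":0.036},
    {"d":[-0.024,-0.004,0.02],"finger_gap":0.036},
    {"d":[-0.024,-0.004,0.06],"finger_gap":0.036},
    {"d":[-0.024,-0.004,0.1],"finger_gap":0.036},
    {"d":[-0.024,-0.004,0.12],"finger_gap":0.036},
    {"d":[-0.024,-0.004,0.12],"finger_gap":0.036}
  ]
}}

```text
clock: 12.35
tool_pos: [0.4585, 0.1516, 0.179]
orientation: [179.8, -0.1, -79.8]
force: [-0.3, 0.3, 1.1]
opening: 0.0357
gripper_force: 0.0
```

```bash
python3 go.py .4595 .151 .112 -79.7
```

```text
tool shift [ 0.0006 -0.0011  0.0669] turn -0.06 [0.4585 0.1516 0.179 ] [ 1.7983e+02 -9.0000e-02 -7.9760e+01]
```

Run:
```python
from h import *
a=snap('top');b=snap('side')
c=np.zeros((480,800,3),np.uint8); c[:480,:400]=cv2.resize(a['frame'][140:236,150:230],(400,480),interpolation=3); c[:480,400:]=cv2.resize(b['frame'][100:196,210:290],(400,480),interpolation=3)
cv2.imwrite('pics/prebar.png',c[...,::-1])
```

```text
(no output)
```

View pics/prebar.png

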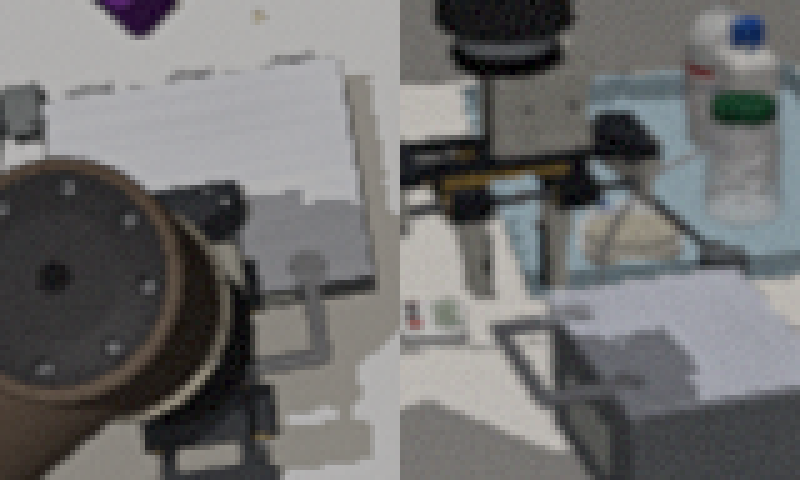

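The fingers (side crop (482,290) and (553,285)) sit above the middle of the bar at about (530,362), one on each side. I'll descend gently and close.

Request:
{"name": "pendant", "arguments": {
  "offsets": [
    {"d":[0.0005,-0.001,0.03],"finger_gap":0.036},
    {"d":[0.0005,-0.001,0.04],"finger_gap":0.036},
    {"d":[0.0005,-0.001,0.05],"finger_gap":0.036},
    {"d":[0.0005,-0.001,0.06],"finger_gap":0.036},
    {"d":[0.0005,-0.001,0.066],"finger_gap":0.036},
    {"d":[0.0005,-0.001,0.066],"finger_gap":0.036}
  ]
}}

```text
clock: 13.2
tool_pos: [0.4604, 0.1518, 0.1141]
orientation: [180.0, -0.0, -79.8]
force: [1.0, -0.1, 0.5]
opening: 0.0362
gripper_force: 0.0
```

Request:
{"name": "pendant", "arguments": {
  "offsets": [
    {"finger_gap":0},
    {"finger_gap":0},
    {"finger_gap":0},
    {"finger_gap":0},
    {"finger_gap":0},
    {"finger_gap":0}
  ]
}}

```text
clock: 13.95
tool_pos: [0.4604, 0.1519, 0.1145]
orientation: [180.0, -0.0, -79.7]
force: [-4.1, 0.5, 5.6]
opening: 0.0108
gripper_force: 30.0
```

```bash
python3 go.py .4595 .151 .11 -79.7
```

```text
tool shift [0.0007 0.001  0.0045] turn -0.05 [0.4604 0.1519 0.1145] [179.99  -0.   -79.75]
```

Gripped: opening 11 mm is about the bar's 12 mm. I'll lift along the arc about the hinge; for this tool yaw, box +x is tool -y.

Request:
{"name": "pendant", "arguments": {
  "offsets": [
    {"d":[0,0,-0.01],"finger_gap":0},
    {"d":[0,-0.0015,-0.0195],"finger_gap":0},
    {"d":[0,-0.003,-0.029],"finger_gap":0},
    {"d":[0,-0.005,-0.039],"finger_gap":0},
    {"d":[0,-0.007,-0.048],"finger_gap":0},
    {"d":[0,-0.01,-0.057],"finger_gap":0},
    {"d":[0,-0.0135,-0.067],"finger_gap":0},
    {"d":[0,-0.017,-0.0755],"finger_gap":0}
  ]
}}

```text
clock: 14.95
tool_pos: [0.4762, 0.1548, 0.1902]
orientation: [179.9, 0.0, -79.8]
force: [-6.9, 4.4, -1.6]
opening: 0.0107
gripper_force: 30.0
```

```bash
python3 go.py .4595 .151 .11 -79.7
```

```text
tool shift [0.0008 0.017  0.0802] turn -0.08 [0.4762 0.1548 0.1902] [ 1.7988e+02  2.0000e-02 -7.9780e+01]
```

Request:
{"name": "pendant", "arguments": {
  "offsets": [
    {"d":[0,-0.0045,-0.009],"finger_gap":0},
    {"d":[0,-0.009,-0.0175],"finger_gap":0},
    {"d":[0,-0.014,-0.026],"finger_gap":0},
    {"d":[0,-0.0195,-0.034],"finger_gap":0},
    {"d":[0,-0.025,-0.0415],"finger_gap":0},
    {"d":[0,-0.0315,-0.049],"finger_gap":0},
    {"d":[0,-0.038,-0.0563],"finger_gap":0},
    {"d":[0,-0.038,-0.0563],"finger_gap":0}
  ]
}}

```text
clock: 15.95
tool_pos: [0.5124, 0.1617, 0.2479]
orientation: [179.8, 0.0, -79.7]
force: [-20.5, 5.1, 14.4]
opening: 0.0109
gripper_force: 29.9
```

Create chk.py:
```python
from m import *
import sys
rot=[]
for n in('top','side'):
    s=snap(n); b=box(pts(s)); f=s['frame'].astype(int)
    h=np.hypot(b[...,0]-.07,b[...,2]-.1)
    def ang(m,nm):
        w=b[m]; a=np.arctan2(w[:,2]-.1,.07-w[:,0])
        vx,vz,x0,z0=cv2.fitLine(w[:,[0,2]].astype(np.float32),cv2.DIST_HUBER,0,.002,.002).ravel()
        print(n,nm,len(w),'line ang',round(float(np.arctan2(vz,-vx)%np.pi),3),'polar med',round(float(np.median(a)),3),'off mm',round(float(1000*((.07-x0)*vz-(.1-z0)*vx)),1))
    ang((b[...,1]>-.1)&(b[...,1]<.098)&(h>.03)&(h<.14)&(b[...,2]>.125)&(abs(np.arctan2(b[...,2]-.1,.07-b[...,0])-.85)<.3),'flap')
    d=s['frame'].max(2)<110
    ang(d&(abs(b[...,1]-.13)<.012)&(h>.115)&(h<.205)&(b[...,2]>.14),'arm>115mm')
    ang(d&(abs(b[...,1]-.13)<.012)&(h>.03)&(h<.085)&(b[...,2]>.11),'arm inner')
    if len(sys.argv)>1 and n=='side': cv2.imwrite(sys.argv[1],cv2.resize(s['frame'][90:190,205:305],(600,600),interpolation=3)[...,::-1])
```

```bash
python3 chk.py pics/l1.png; python3 go.py .4595 .151 .114 -79.7
```

```text
top flap 498 line ang 0.739 polar med 0.832 off mm 8.0
tool shift [0.0012 0.0533 0.1338] turn -0.05 [0.5122 0.1616 0.2476] [ 1.7979e+02  5.0000e-02 -7.9750e+01]Traceback (most recent call last):
  File "chk.py", line 13, in <module>
    ang(d&(abs(b[...,1]-.13)<.012)&(h>.115)&(h<.205)&(b[...,2]>.14),'arm>115mm')
    ~~~^^^^^^^^^^^^^^^^^^^^^^^^^^^^^^^^^^^^^^^^^^^^^^^^^^^^^^^^^^^^^^^^^^^^^^^^^
  File "chk.py", line 9, in ang
    vx,vz,x0,z0=cv2.fitLine(w[:,[0,2]].astype(np.float32),cv2.DIST_HUBER,0,.002,.002).ravel()
                ~~~~~~~~~~~^^^^^^^^^^^^^^^^^^^^^^^^^^^^^^^^^^^^^^^^^^^^^^^^^^^^^^^^^^
cv2.error: OpenCV(4.12.0) /io/opencv/modules/imgproc/src/linefit.cpp:50: error: (-215:Assertion failed) count > 0 in function 'fitLine2D_wods'
```

The flap reads 0.739 rad, with the top face offset 8.0 mm as it must be. The arm is hidden in the top view now, so I'll read it from the initial pictures and the side view.

```bash
sed -i 's/        w=b\[m\];/        w=b[m]\n        if len(w)<8: return print(n,nm,len(w))\n       /; s/^for n in.*/for n in("top0","side0","top","side"):/; s/s=snap(n);/s={"top0":T,"side0":S}.get(n) or snap(n);/; s/if len(sys.argv)>1/if len(sys.argv)>1/' chk.py; sed -i 's/^        a=np/        a=np/' chk.py; sed -n 4,14p chk.py; python3 chk.py pics/l1.png
```

```text
for n in("top0","side0","top","side"):
    s={"top0":T,"side0":S}.get(n) or snap(n); b=box(pts(s)); f=s['frame'].astype(int)
    h=np.hypot(b[...,0]-.07,b[...,2]-.1)
    def ang(m,nm):
        w=b[m]
        if len(w)<8: return print(n,nm,len(w))
        a=np.arctan2(w[:,2]-.1,.07-w[:,0])
        vx,vz,x0,z0=cv2.fitLine(w[:,[0,2]].astype(np.float32),cv2.DIST_HUBER,0,.002,.002).ravel()
        print(n,nm,len(w),'line ang',round(float(np.arctan2(vz,-vx)%np.pi),3),'polar med',round(float(np.median(a)),3),'off mm',round(float(1000*((.07-x0)*vz-(.1-z0)*vx)),1))
    ang((b[...,1]>-.1)&(b[...,1]<.098)&(h>.03)&(h<.14)&(b[...,2]>.125)&(abs(np.arctan2(b[...,2]-.1,.07-b[...,0])-.85)<.3),'flap')
    d=s['frame'].max(2)<110
top0 flap 238 line ang 2.824 polar med 0.855 off mm 116.2
top0 arm>115mm 64 line ang 0.773 polar med 0.831 off mm 9.2
top0 arm inner 20 line ang 0.779 polar med 0.898 off mm 7.0
side0 flap 261 line ang 1.686 polar med 0.807 off mm 87.3
side0 arm>115mm 37 line ang 0.778 polar med 0.829 off mm 8.1
side0 arm inner 8 line ang 0.861 polar med 0.865 off mm 0.7
top flap 500 line ang 0.741 polar med 0.83 off mm 7.7
top arm>115mm 0
top arm inner 0
side flap 182 line ang 0.734 polar med 0.863 off mm 11.0
side arm>115mm 5
side arm inner 13 line ang 0.758 polar med 0.892 off mm 8.5
```

View pics/l1.png

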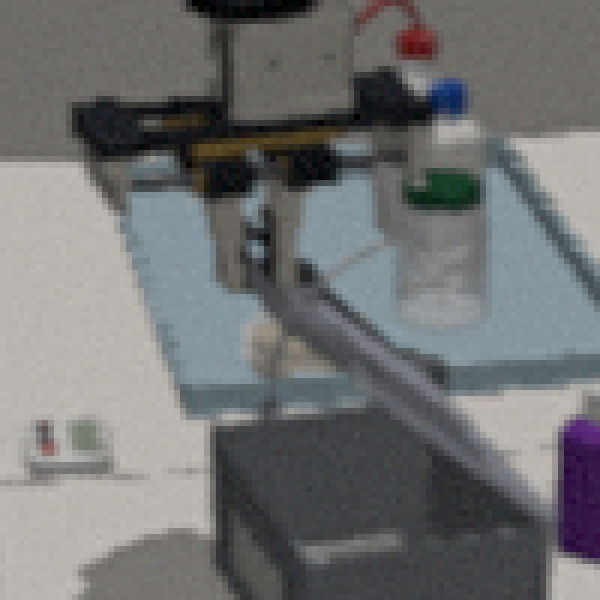

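The flap is up and clearly held, its edge running from (260,285) to (550,510); the setting arm shows behind it at (370,330). The arm reads 0.776 rad and the flap 0.74, so I'll raise it 0.036 rad more, slightly outward to ease the radial force.

Request:
{"name": "pendant", "arguments": {
  "offsets": [
    {"d":[0,-0.001,-0.0015],"finger_gap":0},
    {"d":[0,-0.002,-0.003],"finger_gap":0},
    {"d":[0,-0.003,-0.0045],"finger_gap":0},
    {"d":[0,-0.0043,-0.006],"finger_gap":0},
    {"d":[0,-0.0043,-0.006],"finger_gap":0},
    {"d":[0,-0.0043,-0.006],"finger_gap":0},
    {"d":[0,-0.0043,-0.006],"finger_gap":0}
  ]
}}

```text
clock: 16.98
tool_pos: [0.5174, 0.1627, 0.2534]
orientation: [179.9, 0.1, -79.7]
force: [-13.3, 4.7, 8.6]
opening: 0.0111
gripper_force: 29.9
```

```bash
python3 chk.py | tail -6; python3 go.py .4595 .151 .114 -79.7
```

Run:
```python
from h import *
s=snap('top');P=pts(s)
m=(abs(P[...,0]-.468)<.06)&(abs(P[...,1]+.25)<.06)&(P[...,2]>.105); print('cap',P[m].mean(0),m.sum())
```

```text
top flap 475 line ang 0.771 polar med 0.869 off mm 8.4
top arm>115mm 0
top arm inner 0
side flap 151 line ang 0.778 polar med 0.898 off mm 10.9
side arm>115mm 4
side arm inner 3
tool shift [0.0013 0.0588 0.1395] turn -0.04 [0.5174 0.1627 0.2534] [ 1.7991e+02  6.0000e-02 -7.9740e+01]
cap [ 0.46827973 -0.24954262  0.11458641] 62
```

The flap reads 0.771 (top) and 0.778 (side), against 0.776 for the arm. It is still and held, the forces are small, and the bottle stands in the tray. I'm handing in.

```bash
python3 -c "
from plant import job; print(job.close_job())"
```

```text
the job is handed in; nothing more can be done
None
```

The bottle stands upright in the tray, and I handed the job in with the gripper still holding the flap by its bar at about 0.775 rad, against 0.776 rad measured for the setting arm; no verdict was returned.

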